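# Post the worn plane iron into the blade safe

### The arm

A 6-joint arm with a two-finger parallel gripper is mounted at the origin on the work surface. World frame = base frame: x ahead of the robot, y to its left, z up, the work surface at z = 0. Lengths are in m, angles in rad, forces in N, time in s.
With the tool pointing down it reaches from about 0.35 to 0.85 m from the base axis. Payload 8.1 kg.
Tool frame: the origin (TCP) lies between the finger pads; the fingertips stand nose_length ahead of it and the grasp point (between the pads) lies 2 mm behind it (nose_length is the distance from the TCP to the fingertips, in m); z points along the fingers, x is the direction in which the jaws open and shut, and the axes are right-handed (so a half turn about z gives the same grasp; the last joint's range is limited). The gripper opens to 93 mm and grips with 3 to 60 N. Pads are 15 mm wide; open, the fingers measure 128 mm over their backs; the gripper's body (75 mm by 188 mm) begins 65 mm behind the grasp point.
Start: joints at [1.231, 0.13, 1.488, -0, 1.523, -0.085], TCP at [0.151, 0.581, 0.236] pointing down, gripper open.
Joint ranges: [-2.96, 2.96], [-0.89, 2.26], [0.02, 2.5], [-1.34, 4.48], [0, 2.73], [-2.66, 2.66]. Speed limits (rad/s): [2.39, 2.39, 2.79, 3.14, 3.14, 3.14].

### API

Orientations are given as a rotation vector (axis times angle).
In Python, from plant import * gives the robot as it stands.
- The arm moves only by the tool carry_out, never from a script. Its argument "steps" is a list of rows, each an object with "xyz": the shift along the world's x, y, z in cm, a list of three; "rot": the turn, a rotation vector about the world's x, y, z in degrees, a list of three. In form: [{"xyz": [tx, ty, tz], "rot": [rx, ry, rz]}, ...]. A call has 1 to 10 rows; each row is the pose to reach, as a shift and turn from the pose commanded when the call began; what a row does not reach only later rows make up. A row lasts 1/10 s, in which the tool goes at most 50 mm and 8.59 degrees, less where a joint would pass 70% of its speed; a pose out of reach is approached as far as the arm can. A call with a gripper value outside its range is refused whole. "grip" is the opening, from 0 (shut) to 1 (fully open), set as the call begins (left out, the last holds). The fingers move at their own pace and stop on an object; "force" is the grip in N (left out, the last holds). Time passes only in rows, so rows that repeat a pose let the fingers close. It gives the time, the measured TCP pose, the force and the opening at its end, in the units of the state.
- read_state(): the state, without advancing time (a new reading comes with each control period).
- read_camera(name): name is "scene" or "top" or "wrist"; returns the picture (480x640x3 uint8, red, green, blue); there is no depth.
- calibration(name): a dict with "fov_y" (degrees; the focal length in pixels is half the picture's height over the tangent of half this angle, whatever the lens; pixels are square), "cx", "cy" (the principal point, pixels), "dist_coeffs" ([k1, k2, p1, p2, k3] as OpenCV has them; the pictures are not rectified), "xyz" and "attitude" of the camera in the world. Camera axes: x right, y down, z forward; pixel columns grow to the right and rows downward; lengths in m; the calibration is good to about 2 mm. A picture is of the moment at which its call begins: read the wrist's pose just before it. calibration takes no time and is no camera call; for the wrist camera it gives the pose at the moment of the call.
- close_job(): hands the job in, once; it reports no verdict.
The state is a dict: "t": time; "q": joint angles; "dq": joint speeds; "joint_torque": joint torques, N m; "tool_pos": TCP position; "orientation": TCP orientation; "force": force on the tool from outside, world axes, zero at the start; "wrist_torque": the same for the moment, N m; "opening": finger opening in m.
Only numpy, scipy, OpenCV 4.12 (cv2) and the standard library are available. Lean on these libraries where they do the work, as an engineer would, in place of code of your own. Each camera call takes 0.05 s, during which the arm holds its last target.

### The job

Take the worn plane iron (the one with the red band) out of the rack and push it down, cutting edge first, through the slot in the steel plate on top of the blade safe, past the spring catch, until nothing of it stands proud of the plate. Work gently and feel for the slot, so that neither the edge nor the plate is pressed hard, and leave the other things on the bench where they are.

Things in the scene. Friction and masses are not known exactly. Their poses are not given: they have to be found in the camera images.
- worn: The worn plane iron: a flat steel plate 64 mm wide (its y), 6 mm thick (its x) and 100 mm tall (its z), about 0.25 kg, with a red painted band round its top 16 mm. It stands upright in one of the rack's two slots, cutting edge down; either slot. Origin: middle of the cutting edge (underside). It is the same both ways round; the edge is flat, not sharpened to a wedge.
- worn_top (a point): Middle of the worn iron's top edge, 100 mm above its origin along its z.
- good: The good plane iron: the same size and shape, bare steel without a band. Stands in the other slot of the rack and stays there. Origin: middle of its underside.
- rack: Fixed dark wooden rack 60 (x) x 190 (y) x 45 (z) mm with two slots 9 x 68 mm, 30 mm deep, side by side 45 mm either side of its middle along y. Origin: centre of its underside. The irons' axes are parallel to the rack's.
- safe: Fixed blade safe: plywood box 130 (x) x 150 (y) x 126 (z) mm with a steel plate 90 x 110 x 10 mm on top, so the plate's upper face is 136 mm above the origin (centre of the box's underside). It has a slot, stops and a spring shoe (see the safe_ points). Keep every force between iron and safe, or fingers and safe, under 40 N, or they are damaged.
- safe_plate (a point): Centre of the box's top at the height of the plate's upper face, axes as the safe's. Slot straight down through the plate: 7.5 mm wide along x, 68 mm long along y, rim chamfered 0.8 mm. It is centred in y, but the plate was screwed on by eye: in x the slot's middle lies anywhere up to 12 mm either side of this point, not measured.
- safe_stops (a point): 8 mm above safe_plate: height of the tops of two yellow stops on the plate, each 8 (x) x 14 (y) x 8 mm, 31 mm either side of the middle in y (48 mm gap, room for fingers). Their -x faces are in line with the slot's +x wall, wherever the plate sits: an iron held just over the plate on the -x side and slid to +x meets both stops when right over the slot.
- safe_shoe (a point): About 46 mm under safe_plate: sprung brass shoe under the slot, pressing from the -x side. Its slope (from 20 to 40 mm below the plate's upper face) narrows the gap to 4.5 mm: some 7 to 18 N to push past, then 4 to 11 N of drag. It holds the iron upright wherever it is let go; weight alone does not carry it down. The safe has room below for the whole iron.
- plane: Bystander: wooden hand plane 200 x 60 x 60 mm. Origin: centre of its underside.
- jar: Bystander: glass jar 64 mm across, 100 mm high. Origin: centre of its underside.
- dish: Bystander: white dish 130 mm across, 30 mm high. Origin: centre of its underside.
- cup: Bystander: clear plastic cup 76 mm across, 100 mm high. Origin: centre of its underside.
- blank: Bystander: dark wood blank 120 x 35 x 22 mm. Origin: centre of its underside.
- mallet: Bystander: a hammer lying on the bench, about 0.3 m long. Origin: underside of its middle.

How it is judged:
On the way:
1. the worn iron's cutting edge has gone at least 12 mm down into the slot, upright, with most of the iron still above the plate (z of worn in the frame of safe below 0.124 m and z of worn_top in the frame of safe above 0.166 m and angle between worn's own z axis and vertical below 0.15 rad and x of worn_top in the frame of safe between -0.015 and 0.015 m and y of worn_top in the frame of safe between -0.006 and 0.006 m and x of worn in the frame of safe between -0.015 and 0.015 m and y of worn in the frame of safe between -0.006 and 0.006 m), for 0.1 s.
At the end, for the whole second after the job is handed in: The worn iron stands upright in the slot of the safe (within 0.15 rad) and at rest, its top edge flush with the plate (at most 3 mm above its upper face) or below it (z of worn_top in the frame of safe below 0.139 m and angle between worn's own z axis and vertical below 0.15 rad and linear speed of worn below 0.01 m/s and x of worn_top in the frame of safe between -0.015 and 0.015 m and y of worn_top in the frame of safe between -0.006 and 0.006 m and x of worn in the frame of safe between -0.015 and 0.015 m and y of worn in the frame of safe between -0.006 and 0.006 m); the robot touches nothing.
It fails at once if the worn iron is pressed against the safe with more than 40 N (contact force between worn and safe above 40 N).
It fails at once if the fingers press on the safe with more than 40 N (contact force between the fingers and safe above 40 N).
It fails at once if the good iron is shifted by more than 15 mm (distance of good from where it was at the start of the episode above 0.015 m).
It fails at once if a bystander is shifted by more than 20 mm (distance of any of plane, jar, dish, cup, blank, mallet from where it was at the start of the episode above 0.02 m).
It also fails if it takes over 51 s, if anything falls off the work surface, if the arm or the gripper's body presses on something with over 40 N, if the wrist force passes 120 N, or if a joint passes its speed limit or range.

## Working session

There is one attempt and no reset: what is moved stays moved. The work goes in short steps, Python scripts to look and compute and a tool call to move; the robot and the scene stay as the last step left them, time stands still between calls to the robot, and variables do not carry over. Pictures are saved under pics/ and viewed, and the job is handed in when it is done.

Besides the shell and the picture viewer there is one more tool, called after "Emit:" as name([rows], argument=value, ...), one row to a line, values as JSON. carry_out: Moves the arm, as the interface text tells. Its arguments: {"type":"object","properties":{"steps":{"type":"array","items":{"type":"object","properties":{"xyz":{"type":"array","items":{"type":"number"}},"rot":{"type":"array","items":{"type":"number"}}}}},"grip":{"type":"number"},"force":{"type":"number"}},"required":["steps"]}

```bash
ls; mkdir -p pics; python3 - <<'E'
from plant import *
import cv2
s=read_state(); print(s)
for n in ("scene","top","wrist"):
    print(n,calibration(n))
    cv2.imwrite(f"pics/{n}0.png",read_camera(n)[:,:,::-1])
E
```

```text
pics
{'t': 0.0, 'q': array([ 1.23059327e+00,  1.31125264e-01,  1.48927880e+00, -6.23354334e-06,
        1.52299798e+00, -8.54200235e-02]), 'dq': array([ 0.00011143, -0.00053825, -0.00169372,  0.00240109,  0.00073179,
       -0.00051148]), 'joint_torque': array([-1.25921179e-03, -5.59842932e+01, -4.91752660e+01,  7.68038048e-02,
        3.54190345e-02, -1.34828383e-04]), 'tool_pos': array([0.15103344, 0.58012426, 0.23460913]), 'orientation': array([ 2.48488757e+00,  1.92060951e+00, -2.38281505e-03]), 'force': array([ 0.38918485, -1.040085  ,  0.83438052]), 'wrist_torque': array([ 4.39065342e-02, -2.33461412e-05, -1.82577075e-02]), 'opening': 0.09259844478437065}
scene {'fov_y': 54.40588113188916, 'cx': 329.045950451537, 'cy': 244.28126265202138, 'dist_coeffs': array([0.02027626, 0.        , 0.        , 0.        , 0.        ]), 'xyz': array([ 1.4368371 , -0.19522533,  0.7628621 ]), 'attitude': array([-1.80714028, -1.44722945,  0.71308504])}
top {'fov_y': 49.20869560120704, 'cx': 320.11792839733835, 'cy': 244.57863571534355, 'dist_coeffs': array([-0.14867154,  0.        ,  0.        ,  0.        ,  0.        ]), 'xyz': array([0.51301929, 0.02204074, 1.40286242]), 'attitude': array([-2.17124003,  2.20795081, -0.10358753])}
wrist {'fov_y': 67.20757417447145, 'cx': 319.9563527321071, 'cy': 241.06630678594536, 'dist_coeffs': array([-0.04328382,  0.        ,  0.        ,  0.        ,  0.        ]), 'xyz': array([0.08255615, 0.5987009 , 0.3833307 ]), 'attitude': array([2.31745211, 1.78805584, 0.23104809])}
```

View pics/scene0.png

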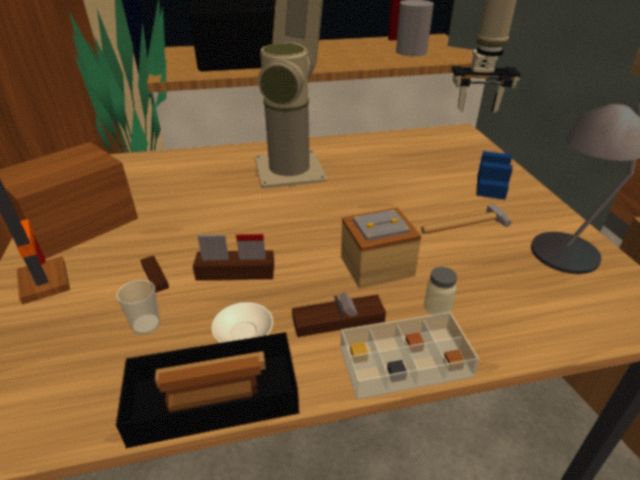

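View pics/top0.png

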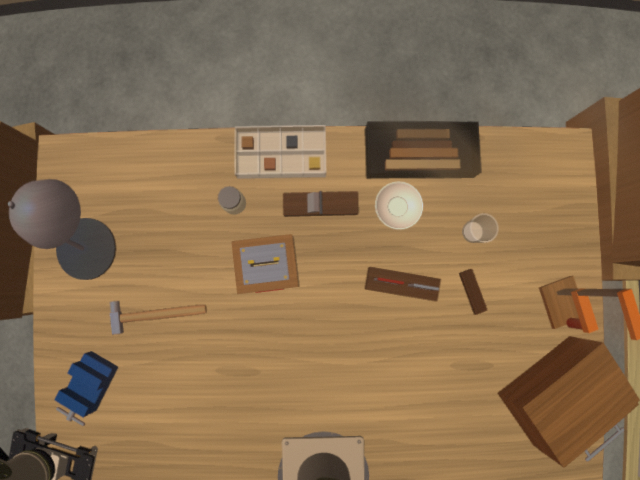

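View pics/wrist0.png

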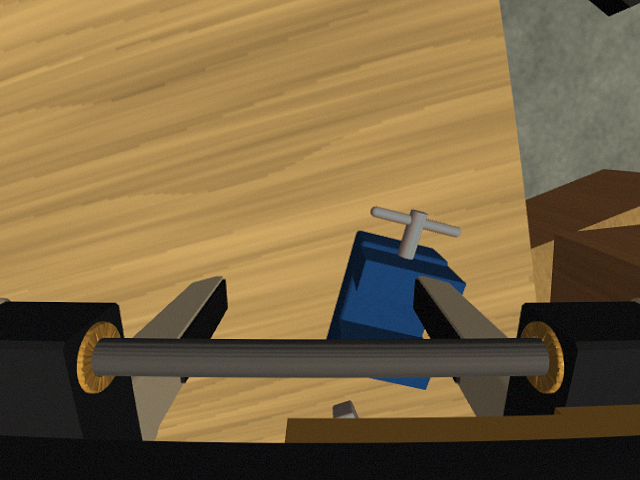

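The scene view shows the worn iron (red band) at about (251,243), the good iron at (213,246), and the safe at (380,245). In the top view the rack is at about (402,284) with the red end to +y, and the safe is at (265,264). Next I zoom in and measure.

```bash
cat > h.py <<'E'
from plant import *
import numpy as np, cv2
from scipy.spatial.transform import Rotation as R
def K(c):
    f=240/np.tan(np.radians(c["fov_y"]/2)); return np.array([[f,0,c["cx"]],[0,f,c["cy"]],[0,0,1]])
def rays(c,px):
    u=cv2.undistortPoints(np.array(px,float).reshape(-1,1,2),K(c),c["dist_coeffs"]).reshape(-1,2)
    return R.from_rotvec(c["attitude"]).apply(np.c_[u,np.ones(len(u))])
def onz(c,px,z):
    d=rays(c,px); o=c["xyz"]; return o+d*((z-o[2])/d[:,2])[:,None]
def proj(c,P):
    r=R.from_rotvec(c["attitude"]).inv(); p=r.apply(np.atleast_2d(P)-c["xyz"])
    return cv2.projectPoints(p,np.zeros(3),np.zeros(3),K(c),c["dist_coeffs"])[0].reshape(-1,2)
E
python3 - <<'E'
import cv2
a=cv2.imread("pics/top0.png");b=cv2.imread("pics/scene0.png")
cv2.imwrite("pics/z1.png",cv2.resize(a[225:305,225:305],None,fx=7,fy=7,interpolation=2))
cv2.imwrite("pics/z2.png",cv2.resize(a[255:315,355:455],None,fx=7,fy=7,interpolation=2))
E
```

```text
(no output)
```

View pics/z1.png

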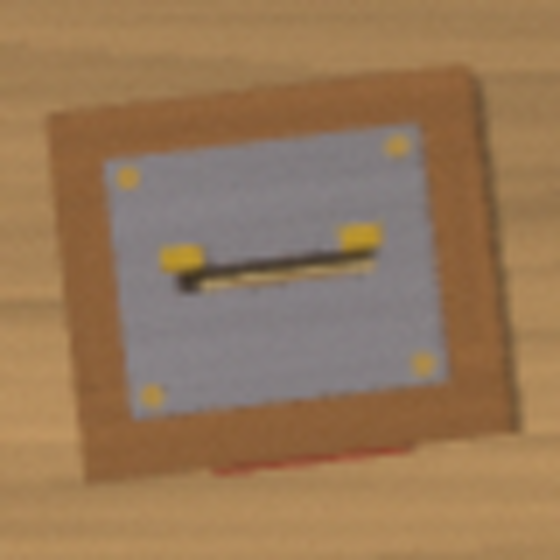

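View pics/z2.png

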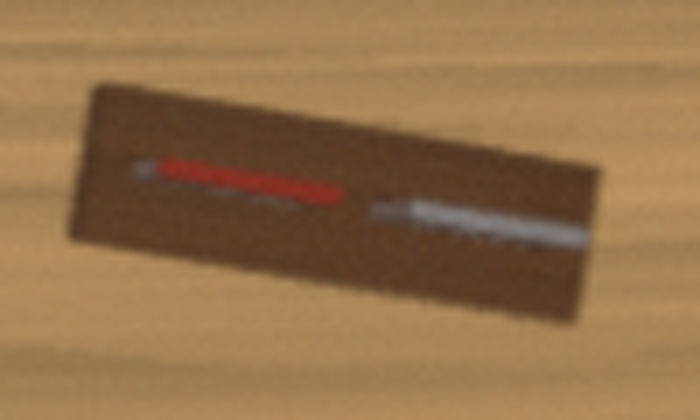

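The safe zoom shows the plate corners, the two yellow stops on its +x side and the slot directly below them. The rack zoom shows the red top edge running from about (378,280) to (404,283) in the full picture.

```bash
python3 - <<'E'
from h import *
a=cv2.imread("pics/top0.png");c=calibration("top")
def off(p,dx,dy,s=7): return np.array(p)/s+np.array([dx,dy])+(0.5/s-0.5)
hsv=cv2.cvtColor(a,cv2.COLOR_BGR2HSV)
def desc(n,pix,z):
    P=onz(c,pix,z); m=P.mean(0)
    print(n,"ctr",m.round(4)); print(P[:,:2].round(4).tolist())
    for i in range(len(P)):
        d=P[(i+1)%len(P)]-P[i]; print("  side %.1f mm ang %.2f"%(1e3*np.hypot(d[0],d[1]),np.degrees(np.arctan2(d[1],d[0]))))
desc("rack",off([[95,83],[600,168],[577,322],[70,238]],355,255),.045)
desc("box",off([[50,115],[470,66],[520,432],[87,482]],225,225),.126)
desc("plate",off([[105,160],[418,124],[448,382],[133,418]],225,225),.136)
h,s,v=cv2.split(hsv)
m=np.uint8(((h<8)|(h>172))&(s>150)&(v>80))*255
roi=np.zeros_like(m);roi[265:300,365:440]=1;m*=roi
cs,_=cv2.findContours(m,cv2.RETR_EXTERNAL,cv2.CHAIN_APPROX_NONE);k=max(cs,key=cv2.contourArea)
r=cv2.minAreaRect(k);print(r)
desc("red",cv2.boxPoints(r),.115)
m2=np.uint8((h>18)&(h<32)&(s>150)&(v>120))*255
roi[:]=0;roi[252:275,245:285]=1;m2*=roi
n,_,st,ce=cv2.connectedComponentsWithStats(m2);print(st,ce)
for i in range(1,n): 
  if st[i,4]>5: print("stop",onz(c,[ce[i]],.144))
# slot ends
desc("stops by eye",off([[182,259],[360,237]],225,225),.144)
E
```

```text
rack ctr [ 0.5135 -0.2148  0.045 ]
[[0.5598, -0.1254], [0.5244, -0.3147], [0.4672, -0.3042], [0.5026, -0.1148]]
  side 192.5 mm ang -100.59
  side 58.2 mm ang 169.67
  side 192.7 mm ang 79.43
  side 58.2 mm ang -10.49
box ctr [0.5681 0.1356 0.126 ]
[[0.6247, 0.2162], [0.6395, 0.0688], [0.5116, 0.0532], [0.4965, 0.2041]]
  side 148.1 mm ang -84.26
  side 128.8 mm ang -173.04
  side 151.6 mm ang 95.71
  side 128.8 mm ang 5.40
plate ctr [0.5686 0.1366 0.136 ]
[[0.6079, 0.1955], [0.6186, 0.0868], [0.5292, 0.0775], [0.5185, 0.1865]]
  side 109.3 mm ang -84.35
  side 89.9 mm ang -174.12
  side 109.5 mm ang 95.64
  side 89.9 mm ang 5.78
((390.4864807128906, 280.5810852050781), (25.481842041015625, 2.959181785583496), 9.462322235107422)
red ctr [ 0.5214 -0.1724  0.115 ]
[[0.5236, -0.1406], [0.5308, -0.142], [0.5192, -0.2042], [0.5121, -0.2028]]
  side 7.3 mm ang -10.88
  side 63.3 mm ang -100.53
  side 7.3 mm ang 168.93
  side 63.2 mm ang 79.46
[[     0      0    640    480 307166]
 [   274    257      5      4     16]
 [   248    260      6      4     18]] [[319.50630604 239.49770157]
 [275.9375     258.6875    ]
 [250.61111111 261.66666667]]
stop [[0.57872393 0.10691435 0.144     ]]
stop [[0.57250837 0.16799231 0.144     ]]
stops by eye ctr [0.576  0.1374 0.144 ]
[[0.5727, 0.1681], [0.5793, 0.1068]]
  side 61.7 mm ang -83.85
  side 61.7 mm ang 96.15
```

```bash
python3 - <<'E'
import plant
for k in dir(plant):
    if not k.startswith('_'):
        v=getattr(plant,k); print(k, v if not callable(v) else 'fn')
from plant import *
for _ in range(2): print({k:v for k,v in read_state().items() if k in('t','tool_pos','force','orientation')})
E
```

```text
IKError fn
calibration fn
close_job fn
nose_length 0.017
read_camera fn
read_state fn
{'t': 0.15, 'tool_pos': array([0.15107584, 0.5802374 , 0.23482393]), 'orientation': array([ 2.48506226e+00,  1.92070697e+00, -1.87105111e-03]), 'force': array([-0.05792882, -0.51987717, -0.49705677])}
{'t': 0.15, 'tool_pos': array([0.15107584, 0.5802374 , 0.23482393]), 'orientation': array([ 2.48506226e+00,  1.92070697e+00, -1.87105111e-03]), 'force': array([-0.05792882, -0.51987717, -0.49705677])}
```

Emit:
carry_out([
  {"xyz": [18, -37, 3], "rot": [0, 0, -60]},
  {"xyz": [18, -37, 3], "rot": [0, 0, -60]},
  {"xyz": [18, -37, 3], "rot": [0, 0, -60]},
  {"xyz": [18, -37, 3], "rot": [0, 0, -60]},
  {"xyz": [18, -37, 3], "rot": [0, 0, -60]},
  {"xyz": [18, -37, 3], "rot": [0, 0, -60]},
  {"xyz": [18, -37, 3], "rot": [0, 0, -60]},
  {"xyz": [18, -37, 3], "rot": [0, 0, -60]},
  {"xyz": [18, -37, 3], "rot": [0, 0, -60]},
  {"xyz": [18, -37, 3], "rot": [0, 0, -60]},
])

```text
t: 1.15
tool_pos: [0.3321, 0.2089, 0.2658]
orientation: [3.114, 0.414, 0.001]
force: [-0.0, 1.1, 0.1]
opening: 0.0931
```

Emit:
carry_out([
  {"xyz": [19, -38.2, -2], "rot": [0, 0, -25.7]},
  {"xyz": [19, -38.2, -2], "rot": [0, 0, -25.7]},
  {"xyz": [19, -38.2, -2], "rot": [0, 0, -25.7]},
  {"xyz": [19, -38.2, -2], "rot": [0, 0, -25.7]},
  {"xyz": [19, -38.2, -2], "rot": [0, 0, -25.7]},
  {"xyz": [19, -38.2, -2], "rot": [0, 0, -25.7]},
  {"xyz": [19, -38.2, -2], "rot": [0, 0, -25.7]},
  {"xyz": [19, -38.2, -2], "rot": [0, 0, -25.7]},
  {"xyz": [19, -38.2, -2], "rot": [0, 0, -25.7]},
  {"xyz": [19, -38.2, -2], "rot": [0, 0, -25.7]},
])

```text
t: 2.15
tool_pos: [0.522, -0.1729, 0.244]
orientation: [-3.128, 0.285, 0.003]
force: [-0.3, 0.7, -0.3]
opening: 0.0929
```

```bash
python3 - <<'E'
from h import *
s=read_state(); print(s["tool_pos"],s["orientation"],s["t"]); c=calibration("wrist"); a=read_camera("wrist")[:,:,::-1]
s=read_state(); print(s["tool_pos"],s["orientation"],s["t"])
cv2.imwrite("pics/w1.png",a); print(c["xyz"],c["attitude"])
hsv=cv2.cvtColor(a,cv2.COLOR_BGR2HSV);h,sa,v=cv2.split(hsv)
m=np.uint8(((h<8)|(h>172))&(sa>150)&(v>80))*255
k=max(cv2.findContours(m,cv2.RETR_EXTERNAL,cv2.CHAIN_APPROX_NONE)[0],key=cv2.contourArea)
print(cv2.minAreaRect(k))
E
```

```text
[ 0.52203814 -0.17286131  0.24403994] [-3.12825103e+00  2.85121372e-01  3.05342189e-03] 2.15
[ 0.52152841 -0.17111454  0.24432244] [-3.12761086  0.28337939  0.00333468] 2.2
[ 0.53523726 -0.10274094  0.39270037] [ 2.8716533  -0.26385998 -0.03807963]
((318.5, 235.5), (81.0, 9.0), 90.0)
```

View pics/w1.png

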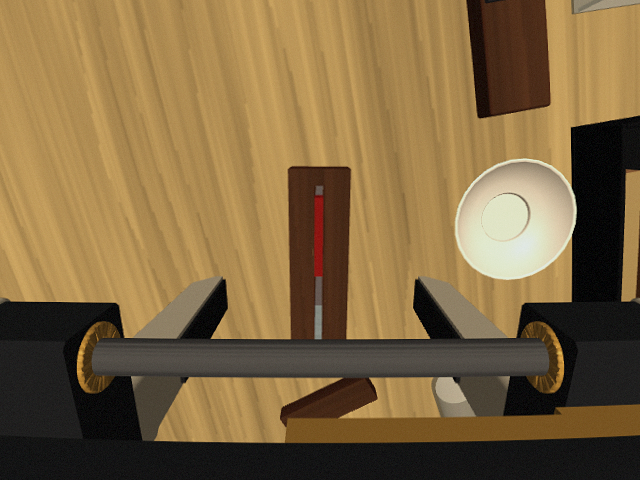

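The wrist view shows the red band upright at column 318.5, rows 195–276, centred between the fingers. I convert that to world coordinates.

```bash
python3 - <<'E'
from h import *
c=calibration("wrist")
P=onz(c,[[318.5,195],[318.5,276],[314,235],[323,235]],.115);print(P,P[:2].mean(0))
E
```

```text
[[ 0.52613083 -0.13686437  0.115     ]
 [ 0.51403241 -0.20201107  0.115     ]
 [ 0.51682526 -0.16743727  0.115     ]
 [ 0.52384226 -0.16872798  0.115     ]] [ 0.52008162 -0.16943772  0.115     ]
```

Emit:
carry_out([
  {"xyz": [-0.1, 0.2, -3.7]},
  {"xyz": [-0.1, 0.2, -7.7]},
  {"xyz": [-0.1, 0.2, -11]},
  {"xyz": [-0.1, 0.2, -13.2]},
  {"xyz": [-0.1, 0.2, -14.7]},
  {"xyz": [-0.1, 0.2, -14.7]},
])

```text
validation failed for argument at $.st...
```

Emit:
carry_out([
  {"xyz": [0, 0, 0]},
  {"xyz": [0, 0, 0]},
  {"xyz": [0, 0, 0]},
  {"xyz": [0, 0, 0]},
  {"xyz": [0, 0, 0]},
  {"xyz": [0, 0, 0]},
  {"xyz": [0, 0, 0]},
  {"xyz": [0, 0, 0]},
  {"xyz": [0, 0, 0]},
  {"xyz": [0, 0, 0]},
], grip=0, force=35)

```text
validation failed for argument at $.st...
```

Emit:
carry_out([
  {"xyz": [-0.1, 0.2, -3.7], "rot": [0, 0, 0]},
  {"xyz": [-0.1, 0.2, -7.7], "rot": [0, 0, 0]},
  {"xyz": [-0.1, 0.2, -11], "rot": [0, 0, 0]},
  {"xyz": [-0.1, 0.2, -13.2], "rot": [0, 0, 0]},
  {"xyz": [-0.1, 0.2, -14.7], "rot": [0, 0, 0]},
  {"xyz": [-0.1, 0.2, -14.7], "rot": [0, 0, 0]},
])

```text
t: 2.8
tool_pos: [0.5188, -0.1671, 0.0965]
orientation: [-3.128, 0.279, 0.006]
force: [0.1, 0.3, -0.2]
opening: 0.0929
```

Emit:
carry_out([
  {"xyz": [0, 0, 0], "rot": [0, 0, 0]},
  {"xyz": [0, 0, 0], "rot": [0, 0, 0]},
  {"xyz": [0, 0, 0], "rot": [0, 0, 0]},
  {"xyz": [0, 0, 0], "rot": [0, 0, 0]},
  {"xyz": [0, 0, 0], "rot": [0, 0, 0]},
  {"xyz": [0, 0, 0], "rot": [0, 0, 0]},
  {"xyz": [0, 0, 0], "rot": [0, 0, 0]},
  {"xyz": [0, 0, 0], "rot": [0, 0, 0]},
], grip=0, force=35)

```text
t: 3.6
tool_pos: [0.5201, -0.1694, 0.0986]
orientation: [-3.129, 0.282, 0.0]
force: [-1.5, 0.7, 0.5]
opening: 0.0335
```

Emit:
carry_out([
  {"xyz": [0, 0, 0], "rot": [0, 0, 0]},
  {"xyz": [0, 0, 0], "rot": [0, 0, 0]},
  {"xyz": [0, 0, 0], "rot": [0, 0, 0]},
  {"xyz": [0, 0, 0], "rot": [0, 0, 0]},
  {"xyz": [0, 0, 0], "rot": [0, 0, 0]},
  {"xyz": [0, 0, 0], "rot": [0, 0, 0]},
  {"xyz": [0, 0, 0], "rot": [0, 0, 0]},
])

```text
t: 4.3
tool_pos: [0.5202, -0.1693, 0.0986]
orientation: [-3.129, 0.282, 0.0]
force: [-0.4, 0.1, 0.7]
opening: 0.0058
```

Emit:
carry_out([
  {"xyz": [0, 0, 1], "rot": [0, 0, 0]},
  {"xyz": [0, 0, 3], "rot": [0, 0, 0]},
  {"xyz": [0, 0, 6], "rot": [0, 0, 0]},
  {"xyz": [0, 0, 9], "rot": [0, 0, 0]},
  {"xyz": [0, 0, 12], "rot": [0, 0, 0]},
  {"xyz": [0, 0, 15], "rot": [0, 0, 0]},
  {"xyz": [0, 0, 17], "rot": [0, 0, 0]},
  {"xyz": [0, 0, 17], "rot": [0, 0, 0]},
])

```text
t: 5.1
tool_pos: [0.5216, -0.17, 0.2729]
orientation: [3.127, -0.282, 0.009]
force: [-0.0, 0.1, -2.1]
opening: 0.0058
```

```bash
python3 - <<'E'
from h import *
s=read_state(); print(s["tool_pos"],s["force"],s["opening"])
a=read_camera("wrist")[:,:,::-1]; b=read_camera("scene")[:,:,::-1]
cv2.imwrite("pics/w2.png",a);cv2.imwrite("pics/s2.png",b)
cv2.imwrite("pics/s2z.png",cv2.resize(b[90:330,130:450],None,fx=2.5,fy=2.5))
E
```

```text
[ 0.52159801 -0.16996515  0.27288181] [-0.00230468  0.09349822 -2.11984495] 0.005763552951982775
```

View pics/w2.png

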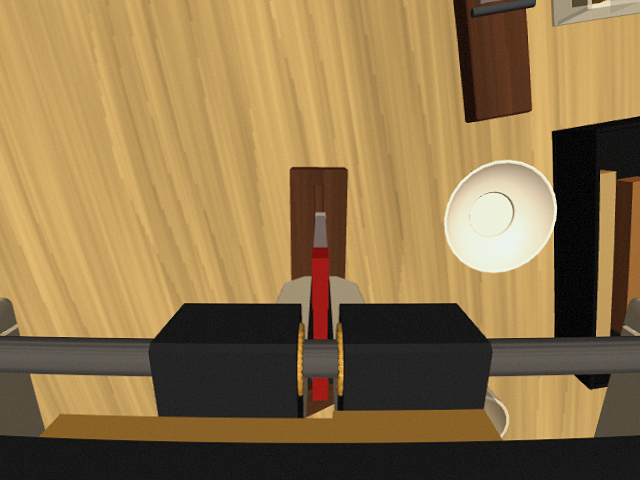

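View pics/s2z.png

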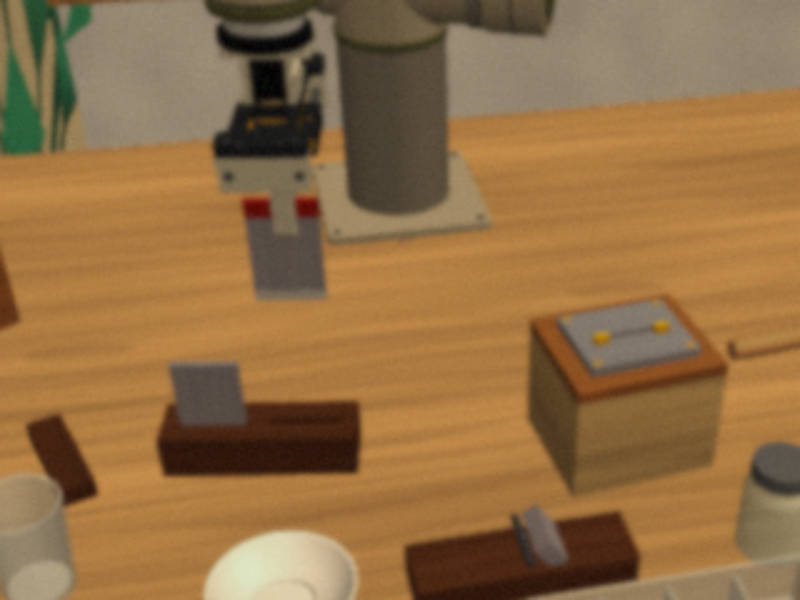

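The wrist view shows the iron clamped upright (band at column 320). In the scene zoom the iron hangs straight, with bottom corners at about (257,298) and (326,297). Next I find the iron's y offset in the hand.

```bash
python3 - <<'E'
from h import *
c=calibration("scene");s=read_state();t=s["tool_pos"];print(t,s["t"])
z=t[2]-.0836
q=lambda p:np.array(p)/2.5+np.array([130,90])
ya=np.array([-np.sin(np.radians(-10.4)),np.cos(np.radians(-10.4)),0])
xa=np.array([ya[1],-ya[0],0])
for n,p,zz in (("bot",[[257,298.5],[326,297.5]],z),("top",[[243.5,199],[317.5,198.5]],z+.1)):
    P=onz(c,q(p),zz)-t
    print(n,[(round(1e3*float(v@xa),1),round(1e3*float(v@ya),1)) for v in P])
cw=calibration("wrist")
# wrist: far end of band top edge at (320,249), bottom far corner (320,213)
for p,zz in (([320,249],z+.1),([320,213],z),([320,400],z+.1)):
    v=(onz(cw,[p],zz)-t)[0]; print("w",p,round(1e3*float(v@xa),1),round(1e3*float(v@ya),1))
E
```

```text
[ 0.52005626 -0.16929355  0.26833297] 5.2
bot [(-1.5, -35.4), (-1.4, 27.2)]
top [(-3.8, -35.7), (-3.1, 27.7)]
w [320, 249] -0.2 33.2
w [320, 213] -0.2 28.7
w [320, 400] -0.2 -34.9
```

Emit:
carry_out([
  {"xyz": [0.5, 3, 0], "rot": [0, 0, 3]},
  {"xyz": [1, 7, 0], "rot": [0, 0, 6]},
  {"xyz": [1.5, 11.5, 0], "rot": [0, 0, 9]},
  {"xyz": [2, 16, 0], "rot": [0, 0, 12]},
  {"xyz": [2.5, 20.5, 0], "rot": [0, 0, 14]},
  {"xyz": [3, 25, 0], "rot": [0, 0, 16]},
  {"xyz": [3.4, 28.5, 0], "rot": [0, 0, 16]},
  {"xyz": [3.6, 30.8, 0], "rot": [0, 0, 16]},
  {"xyz": [3.6, 30.8, 0], "rot": [0, 0, 16]},
  {"xyz": [3.6, 30.8, 0], "rot": [0, 0, 16]},
])

```text
t: 6.2
tool_pos: [0.5551, 0.1387, 0.2663]
orientation: [3.137, 0.158, -0.006]
force: [0.5, -0.8, -3.7]
opening: 0.0058
```

```bash
python3 - <<'E'
from h import *
s=read_state(); print(s["tool_pos"],s["orientation"],s["force"],s["opening"])
a=read_camera("wrist")[:,:,::-1]
cv2.imwrite("pics/w3.png",a)
s=read_state(); print(s["tool_pos"],s["orientation"])
cv2.imwrite("pics/w3z.png",cv2.resize(a[120:420,220:420],None,fx=2,fy=2))
E
```

```text
[0.55514547 0.13873916 0.26634865] [ 3.13677991  0.1582637  -0.00580087] [ 0.45704567 -0.84805592 -3.72986029] 0.005794620081996374
[0.55542762 0.13806124 0.26682276] [ 3.13689956  0.15645097 -0.00455594]
```

View pics/w3.png

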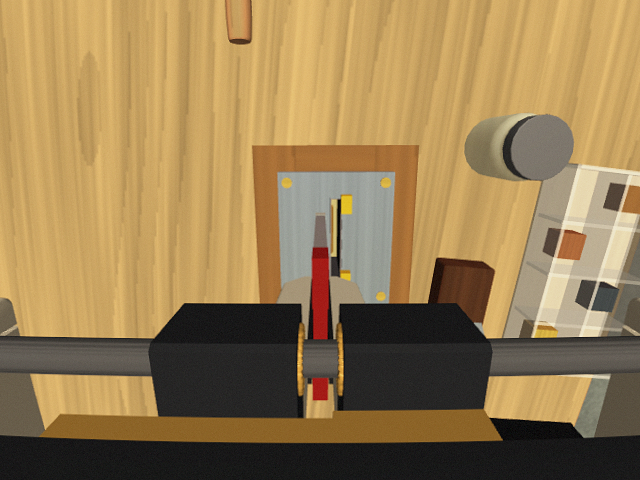

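View pics/w3z.png

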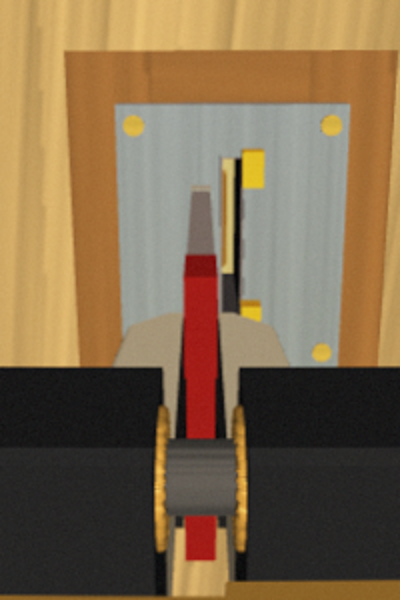

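The wrist view shows the slot at columns about 329–341 with its far end at row 198, and the +y stop at (347,204). The iron lies to the left, at column 320, its far bottom corner at row 213.

```bash
python3 - <<'E'
from h import *
s=read_state();t=s["tool_pos"];r=R.from_rotvec(s["orientation"]).as_matrix()
yaw=np.arctan2(r[1,0],r[0,0]);print("yaw",np.degrees(yaw),"tilt",np.degrees(np.arccos(-r[2,2])),t)
cw=calibration("wrist")
xa=np.array([np.cos(yaw),np.sin(yaw),0]);ya=np.array([-xa[1],xa[0],0])
q=lambda p:np.array(p)/2+np.array([220,120])-.25
ze=t[2]-.0836
for n,p,z in (("slot far L",[219,157],.136),("slot L low",[219,290],.136),("slot R at stop far",[242,157],.136),("slot R near",[240,300],.136),("stop topface far-left",[243,149],.144),("stop far right",[264,149],.144),("near stop far-left",[241,300],.144),
 ("iron bot L",[191,187],ze),("iron bot R",[211,187],ze),("iron top far L",[186,277],ze+.1),("iron top far R",[216,277],ze+.1),("iron top near L",[187,560],ze+.1),("iron top near R",[215,560],ze+.1),
 ("plateL far",[115,104],.136),("plateR far",[350,104],.136),("plate L low",[121,340],.136),("plate R low",[338,365],.136),("box L far",[65,52],.126),("box R far",[397,52],.126)):
    v=(onz(cw,[q(p)],z)-t)[0]; print(n,(1e3*float(v@xa)).__round__(1),(1e3*float(v@ya)).__round__(1))
E
```

```text
yaw 5.710398615685834 tilt 0.17228692667304657 [0.55542762 0.13806124 0.26682276]
slot far L 6.7 31.6
slot L low 7.0 -22.7
slot R at stop far 15.7 31.6
slot R near 15.6 -27.0
stop topface far-left 15.6 35.8
stop far right 23.5 35.8
near stop far-left 15.6 -24.2
iron bot L -3.4 28.6
iron bot R 3.1 28.5
iron top far L -2.7 29.5
iron top far R 3.0 29.5
iron top near L -3.0 -34.7
iron top near R 3.1 -34.7
plateL far -33.1 52.0
plateR far 56.7 52.0
plate L low -33.6 -44.6
plate R low 57.1 -56.0
box L far -53.2 71.4
box R far 76.1 71.3
```

Emit:
carry_out([
  {"xyz": [0.3, 0.03, -1], "rot": [0, 0, 0]},
  {"xyz": [0.6, 0.06, -2], "rot": [0, 0, 0]},
  {"xyz": [0.6, 0.06, -2.8], "rot": [0, 0, 0]},
  {"xyz": [0.6, 0.06, -3.4], "rot": [0, 0, 0]},
  {"xyz": [0.6, 0.06, -3.8], "rot": [0, 0, 0]},
  {"xyz": [0.6, 0.06, -3.9], "rot": [0, 0, 0]},
  {"xyz": [0.6, 0.06, -3.9], "rot": [0, 0, 0]},
])

```text
t: 6.95
tool_pos: [0.5622, 0.1392, 0.2297]
orientation: [-3.138, -0.156, -0.0]
force: [0.6, -0.0, -3.8]
opening: 0.0057
```

```bash
python3 - <<'E'
from h import *
for i in range(2):
  s=read_state(); print(s["tool_pos"],s["orientation"],s["force"],s["opening"],s["t"])
  a=read_camera(["wrist","scene"][i])[:,:,::-1]
  if i==0: cv2.imwrite("pics/w4z.png",cv2.resize(a[120:420,220:420],None,fx=2,fy=2))
  else: cv2.imwrite("pics/s4z.png",cv2.resize(a[100:300,320:440],None,fx=3,fy=3))
s=read_state(); print(s["tool_pos"],s["orientation"],s["force"],s["opening"],s["t"])
E
```

```text
[0.56221089 0.13923395 0.22967606] [-3.13768827e+00 -1.56230269e-01 -1.32662771e-04] [ 0.55705301 -0.03589284 -3.77065626] 0.0056632601532818115 6.95
[0.56235968 0.13931038 0.23002644] [-3.13762357e+00 -1.56433478e-01 -9.32816835e-04] [ 0.62452849 -0.37830155 -2.82943521] 0.0060490499004495464 7.0
[0.56245699 0.13934054 0.23022214] [-3.13759748e+00 -1.56442089e-01 -1.47267112e-03] [ 0.95263178  0.11661603 -1.96551201] 0.005880132976266296 7.05
```

View pics/w4z.png

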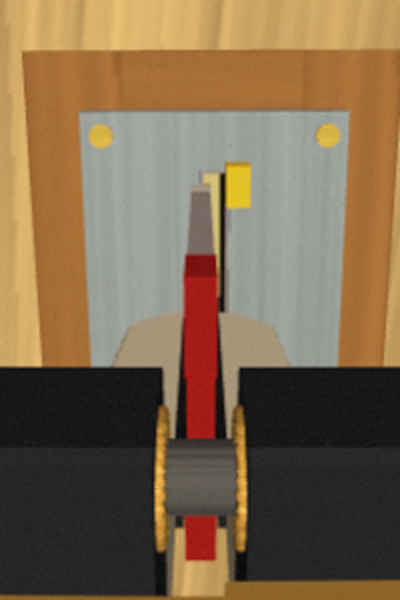

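View pics/s4z.png

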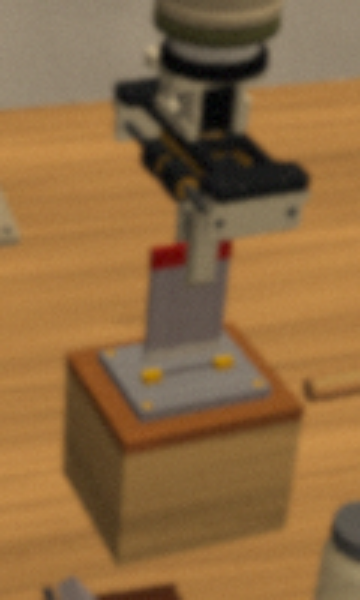

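Emit:
carry_out([
  {"xyz": [0, 0, -0.3], "rot": [0, 0, 0]},
  {"xyz": [0, 0, -0.65], "rot": [0, 0, 0]},
  {"xyz": [0.1, 0.01, -0.65], "rot": [0, 0, 0]},
  {"xyz": [0.2, 0.02, -0.65], "rot": [0, 0, 0]},
  {"xyz": [0.3, 0.03, -0.65], "rot": [0, 0, 0]},
  {"xyz": [0.3, 0.03, -0.65], "rot": [0, 0, 0]},
  {"xyz": [0.3, 0.03, -0.65], "rot": [0, 0, 0]},
])

```text
t: 7.75
tool_pos: [0.5653, 0.1396, 0.2233]
orientation: [-3.138, -0.156, -0.0]
force: [-0.7, -0.1, -4.0]
opening: 0.0056
```

Emit:
carry_out([
  {"xyz": [0.05, 0, 0], "rot": [0, 0, 0]},
  {"xyz": [0.1, 0.01, 0], "rot": [0, 0, 0]},
  {"xyz": [0.1, 0.01, 0], "rot": [0, 0, 0]},
])

```text
t: 8.05
tool_pos: [0.5663, 0.1397, 0.2232]
orientation: [-3.138, -0.156, -0.0]
force: [-0.1, 0.5, -2.6]
opening: 0.0058
```

Emit:
carry_out([
  {"xyz": [0.05, 0, 0], "rot": [0, 0, 0]},
  {"xyz": [0.05, 0, 0], "rot": [0, 0, 0]},
])

```text
t: 8.25
tool_pos: [0.5668, 0.1396, 0.2231]
orientation: [-3.138, -0.156, -0.0]
force: [0.2, 0.7, -2.6]
opening: 0.0056
```

Emit:
carry_out([
  {"xyz": [0.05, 0, 0], "rot": [0, 0, 0]},
  {"xyz": [0.05, 0, 0], "rot": [0, 0, 0]},
  {"xyz": [0.05, 0, 0], "rot": [0, 0, 0]},
])

```text
t: 8.55
tool_pos: [0.5672, 0.1396, 0.2231]
orientation: [3.138, 0.156, -0.0]
force: [0.7, -0.2, -3.1]
opening: 0.006
```

Emit:
carry_out([
  {"xyz": [0.05, 0.01, 0], "rot": [0, 0, 0]},
  {"xyz": [0.05, 0.01, 0], "rot": [0, 0, 0]},
  {"xyz": [0.05, 0.01, 0], "rot": [0, 0, 0]},
])

```text
t: 8.85
tool_pos: [0.5676, 0.1397, 0.2231]
orientation: [3.138, 0.156, -0.0]
force: [0.5, -0.6, -3.6]
opening: 0.0061
```

Emit:
carry_out([
  {"xyz": [0.05, 0, 0], "rot": [0, 0, 0]},
  {"xyz": [0.05, 0, 0], "rot": [0, 0, 0]},
  {"xyz": [0.05, 0, 0], "rot": [0, 0, 0]},
])

```text
t: 9.15
tool_pos: [0.5679, 0.1397, 0.2231]
orientation: [3.138, 0.156, -0.001]
force: [-2.8, -0.7, -2.0]
opening: 0.0059
```

Emit:
carry_out([
  {"xyz": [0.05, 0.01, 0], "rot": [0, 0, 0]},
  {"xyz": [0.05, 0.01, 0], "rot": [0, 0, 0]},
  {"xyz": [0.05, 0.01, 0], "rot": [0, 0, 0]},
])

```text
t: 9.45
tool_pos: [0.5681, 0.1398, 0.2227]
orientation: [3.138, 0.156, -0.003]
force: [-4.5, -0.4, -1.8]
opening: 0.0061
```

```bash
python3 - <<'E'
from h import *
for i in range(2):
  s=read_state(); print(s["tool_pos"],s["orientation"],s["force"],s["wrist_torque"],s["opening"],s["t"])
  a=read_camera(["wrist","scene"][i])[:,:,::-1]
  if i==0: cv2.imwrite("pics/w5z.png",cv2.resize(a[120:420,220:420],None,fx=2,fy=2))
  else: cv2.imwrite("pics/s5z.png",cv2.resize(a[150:250,340:440],None,fx=6,fy=6))
s=read_state(); print(s["tool_pos"],s["orientation"],s["force"],s["wrist_torque"],s["opening"],s["t"])
E
```

```text
[0.56809586 0.13977208 0.2227452 ] [ 3.13751898e+00  1.56339725e-01 -2.61163466e-03] [-4.52799136 -0.4241863  -1.79591987] [-0.21153801  1.39729238  0.09571747] 0.006145097302429066 9.45
[0.56807927 0.13977924 0.22273715] [ 3.13753505e+00  1.56418460e-01 -2.69329568e-03] [-5.45667542 -1.13827174 -2.46631707] [-0.21802801  1.3511175   0.06747512] 0.006271805913921756 9.5
[0.56808167 0.13981813 0.22274879] [ 3.13752629e+00  1.56436274e-01 -2.63048289e-03] [-5.05897521 -1.51066769 -2.27621947] [-0.17585931  1.36878015  0.08838393] 0.005772825156665718 9.55
```

View pics/w5z.png

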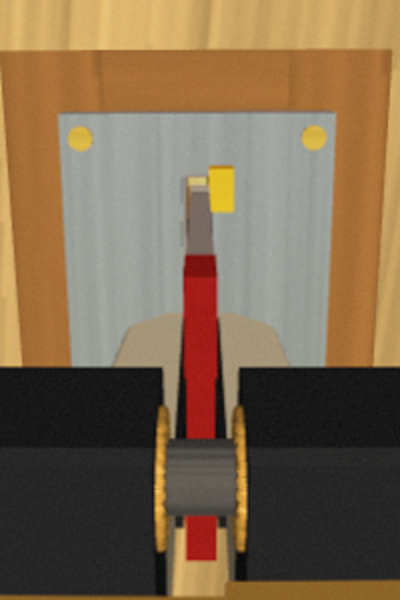

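View pics/s5z.png

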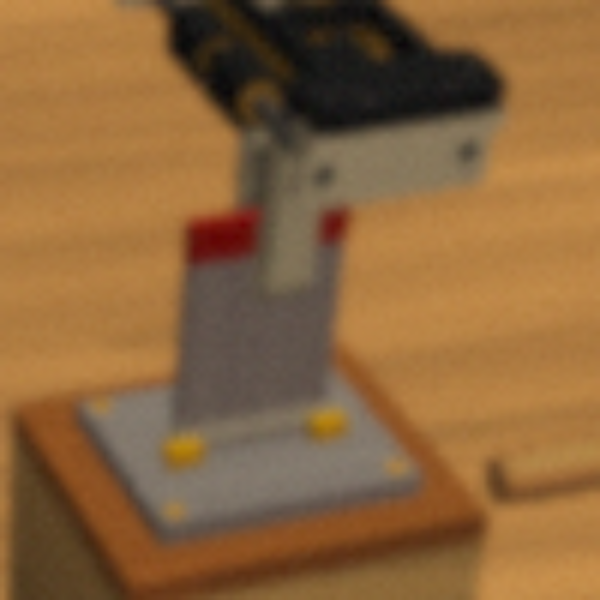

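Contact was felt: −5 N in x at TCP x about 0.568, starting near 0.5678. In the view the iron sits against the +y stop at (221,190) zoomed. I check y clearance and then back off.

```bash
python3 - <<'E'
from h import *
s=read_state();t=s["tool_pos"];r=R.from_rotvec(s["orientation"]).as_matrix()
yaw=np.arctan2(r[1,0],r[0,0])
cw=calibration("wrist")
xa=np.array([np.cos(yaw),np.sin(yaw),0]);ya=np.array([-xa[1],xa[0],0])
q=lambda p:np.array(p)/2+np.array([220,120])-.25
ze=t[2]-.0836
for n,p,z in (("slot far",[184,176],.136),("slot L",[184,200],.136),("stop far left",[208,165],.144),("stop far right",[234,165],.144),("iron bot",[191,188],ze),("iron bot R",[211,188],ze),("plateL far",[59,114],.136),("plate R far",[336,114],.136),("plate L low",[71,340],.136),("box far",[0,52],.126)):
    v=(onz(cw,[q(p)],z)-t)[0]; print(n,(1e3*float(v@xa)).__round__(1),(1e3*float(v@ya)).__round__(1))
E
```

```text
slot far -5.6 31.7
slot L -5.7 23.6
stop far left 2.2 36.5
stop far right 10.5 36.5
iron bot -3.3 28.2
iron bot R 3.3 28.2
plateL far -45.8 52.0
plate R far 43.6 51.9
plate L low -45.7 -26.3
box far -66.4 71.6
```

Emit:
carry_out([
  {"xyz": [-0.08, -0.01, 0], "rot": [0, 0, 0]},
  {"xyz": [-0.16, -0.02, 0], "rot": [0, 0, 0]},
  {"xyz": [-0.16, -0.02, 0], "rot": [0, 0, 0]},
  {"xyz": [-0.16, -0.02, 0], "rot": [0, 0, 0]},
])

```text
t: 9.95
tool_pos: [0.5675, 0.1397, 0.2234]
orientation: [-3.138, -0.156, -0.002]
force: [-0.3, -0.4, -3.3]
opening: 0.0057
```

Emit:
carry_out([
  {"xyz": [0, 0, 0], "rot": [0, 0, 0]},
  {"xyz": [0, 0, -0.1], "rot": [0, 0, 0]},
  {"xyz": [0, 0, -0.2], "rot": [0, 0, 0]},
  {"xyz": [0, 0, -0.2], "rot": [0, 0, 0]},
])

```text
t: 10.35
tool_pos: [0.5671, 0.1396, 0.2209]
orientation: [3.138, 0.156, -0.0]
force: [0.5, -0.1, -2.3]
opening: 0.0056
```

Emit:
carry_out([
  {"xyz": [0, 0, -0.1], "rot": [0, 0, 0]},
  {"xyz": [0, 0, -0.2], "rot": [0, 0, 0]},
  {"xyz": [0, 0, -0.2], "rot": [0, 0, 0]},
])

```text
t: 10.65
tool_pos: [0.567, 0.1396, 0.2189]
orientation: [3.138, 0.156, -0.001]
force: [-0.3, 0.9, -3.6]
opening: 0.0059
```

Emit:
carry_out([
  {"xyz": [0, 0, -0.05], "rot": [0, 0, 0]},
  {"xyz": [0, 0, -0.1], "rot": [0, 0, 0]},
  {"xyz": [0, 0, -0.1], "rot": [0, 0, 0]},
])

```text
t: 10.95
tool_pos: [0.5671, 0.1396, 0.218]
orientation: [3.138, 0.156, -0.0]
force: [-0.1, 0.1, -2.6]
opening: 0.006
```

Emit:
carry_out([
  {"xyz": [0, 0, -0.1], "rot": [0, 0, 0]},
  {"xyz": [0, 0, -0.2], "rot": [0, 0, 0]},
  {"xyz": [0, 0, -0.2], "rot": [0, 0, 0]},
])

```text
t: 11.25
tool_pos: [0.567, 0.1396, 0.2159]
orientation: [3.138, 0.156, -0.0]
force: [0.4, -1.0, -2.6]
opening: 0.0059
```

Emit:
carry_out([
  {"xyz": [0, 0, -0.1], "rot": [0, 0, 0]},
  {"xyz": [0, 0, -0.2], "rot": [0, 0, 0]},
  {"xyz": [0, 0, -0.2], "rot": [0, 0, 0]},
])

```text
t: 11.55
tool_pos: [0.567, 0.1396, 0.2139]
orientation: [3.138, 0.156, -0.0]
force: [-0.9, -0.0, -2.6]
opening: 0.006
```

Edge is about 6 mm down with no contact force, so it is in the slot. I continue.

Emit:
carry_out([
  {"xyz": [0, 0, -0.1], "rot": [0, 0, 0]},
  {"xyz": [0, 0, -0.3], "rot": [0, 0, 0]},
  {"xyz": [0, 0, -0.5], "rot": [0, 0, 0]},
  {"xyz": [0, 0, -0.7], "rot": [0, 0, 0]},
  {"xyz": [0, 0, -0.9], "rot": [0, 0, 0]},
  {"xyz": [0, 0, -0.9], "rot": [0, 0, 0]},
  {"xyz": [0, 0, -0.9], "rot": [0, 0, 0]},
])

```text
t: 12.25
tool_pos: [0.567, 0.1396, 0.205]
orientation: [3.138, 0.156, -0.0]
force: [-0.2, 0.3, -3.1]
opening: 0.0059
```

Emit:
carry_out([
  {"xyz": [0, 0, -0.15], "rot": [0, 0, 0]},
  {"xyz": [0, 0, -0.3], "rot": [0, 0, 0]},
  {"xyz": [0, 0, -0.45], "rot": [0, 0, 0]},
  {"xyz": [0, 0, -0.6], "rot": [0, 0, 0]},
  {"xyz": [0, 0, -0.6], "rot": [0, 0, 0]},
], force=50)

```text
t: 12.75
tool_pos: [0.5669, 0.1396, 0.1988]
orientation: [3.138, 0.156, -0.001]
force: [0.2, 0.3, -2.8]
opening: 0.0055
```

Emit:
carry_out([
  {"xyz": [0, 0, -0.1], "rot": [0, 0, 0]},
  {"xyz": [0, 0, -0.2], "rot": [0, 0, 0]},
  {"xyz": [0, 0, -0.3], "rot": [0, 0, 0]},
  {"xyz": [0, 0, -0.4], "rot": [0, 0, 0]},
  {"xyz": [0, 0, -0.4], "rot": [0, 0, 0]},
])

```text
t: 13.25
tool_pos: [0.567, 0.1396, 0.1949]
orientation: [3.138, 0.156, -0.0]
force: [0.4, 0.4, -2.6]
opening: 0.0057
```

Emit:
carry_out([
  {"xyz": [0, 0, -0.1], "rot": [0, 0, 0]},
  {"xyz": [0, 0, -0.2], "rot": [0, 0, 0]},
  {"xyz": [0, 0, -0.3], "rot": [0, 0, 0]},
  {"xyz": [0, 0, -0.4], "rot": [0, 0, 0]},
  {"xyz": [0, 0, -0.4], "rot": [0, 0, 0]},
])

```text
t: 13.75
tool_pos: [0.567, 0.1396, 0.1909]
orientation: [3.138, 0.156, -0.001]
force: [0.5, 0.6, -2.8]
opening: 0.006
```

Emit:
carry_out([
  {"xyz": [0, 0, -0.1], "rot": [0, 0, 0]},
  {"xyz": [0, 0, -0.2], "rot": [0, 0, 0]},
  {"xyz": [0, 0, -0.3], "rot": [0, 0, 0]},
  {"xyz": [0, 0, -0.3], "rot": [0, 0, 0]},
])

```text
t: 14.15
tool_pos: [0.567, 0.1396, 0.1879]
orientation: [3.138, 0.156, -0.0]
force: [-0.0, 0.1, -3.3]
opening: 0.006
```

Emit:
carry_out([
  {"xyz": [0, 0, -0.1], "rot": [0, 0, 0]},
  {"xyz": [0, 0, -0.2], "rot": [0, 0, 0]},
  {"xyz": [0, 0, -0.3], "rot": [0, 0, 0]},
  {"xyz": [0, 0, -0.3], "rot": [0, 0, 0]},
])

```text
t: 14.55
tool_pos: [0.5673, 0.1397, 0.1851]
orientation: [-3.138, -0.156, -0.001]
force: [1.0, -0.6, -3.5]
opening: 0.0059
```

Emit:
carry_out([
  {"xyz": [0, 0, -0.1], "rot": [0, 0, 0]},
  {"xyz": [0, 0, -0.2], "rot": [0, 0, 0]},
  {"xyz": [0, 0, -0.3], "rot": [0, 0, 0]},
  {"xyz": [0, 0, -0.3], "rot": [0, 0, 0]},
])

```text
t: 14.95
tool_pos: [0.5675, 0.1397, 0.183]
orientation: [-3.138, -0.156, -0.002]
force: [0.1, -1.0, 3.8]
opening: 0.0057
```

Emit:
carry_out([
  {"xyz": [0, 0, -0.1], "rot": [0, 0, 0]},
  {"xyz": [0, 0, -0.2], "rot": [0, 0, 0]},
  {"xyz": [0, 0, -0.3], "rot": [0, 0, 0]},
  {"xyz": [0, 0, -0.3], "rot": [0, 0, 0]},
])

```text
t: 15.35
tool_pos: [0.5675, 0.1397, 0.1798]
orientation: [-3.138, -0.156, -0.002]
force: [0.8, -0.3, 3.7]
opening: 0.006
```

Emit:
carry_out([
  {"xyz": [0, 0, -0.15], "rot": [0, 0, 0]},
  {"xyz": [0, 0, -0.3], "rot": [0, 0, 0]},
  {"xyz": [0, 0, -0.45], "rot": [0, 0, 0]},
  {"xyz": [0, 0, -0.6], "rot": [0, 0, 0]},
  {"xyz": [0, 0, -0.8], "rot": [0, 0, 0]},
  {"xyz": [0, 0, -0.8], "rot": [0, 0, 0]},
])

```text
t: 15.95
tool_pos: [0.5674, 0.1396, 0.1706]
orientation: [-3.138, -0.156, -0.001]
force: [6.5, 0.2, -2.9]
opening: 0.0055
```

Emit:
carry_out([
  {"xyz": [0, 0, -0.2], "rot": [0, 0, 0]},
  {"xyz": [0, 0, -0.4], "rot": [0, 0, 0]},
  {"xyz": [0, 0, -0.6], "rot": [0, 0, 0]},
  {"xyz": [0, 0, -0.8], "rot": [0, 0, 0]},
  {"xyz": [0, 0, -1], "rot": [0, 0, 0]},
  {"xyz": [0, 0, -1.2], "rot": [0, 0, 0]},
  {"xyz": [0, 0, -1.2], "rot": [0, 0, 0]},
])

```text
t: 16.65
tool_pos: [0.5672, 0.1396, 0.1586]
orientation: [-3.138, -0.156, -0.0]
force: [6.7, 1.1, -2.3]
opening: 0.0054
```

```bash
python3 - <<'E'
from h import *
s=read_state(); print(s["tool_pos"],s["orientation"],s["force"],s["opening"],s["t"])
a=read_camera("scene")[:,:,::-1]
cv2.imwrite("pics/s6z.png",cv2.resize(a[150:270,330:450],None,fx=5,fy=5))
s=read_state(); print(s["tool_pos"],s["orientation"],s["force"],s["opening"],s["t"])
E
```

```text
[0.56723403 0.13964613 0.15859803] [-3.13769030e+00 -1.56217868e-01 -3.04482862e-04] [ 6.74126232  1.12370404 -2.29698537] 0.005437490014136127 16.65
[0.56722881 0.13963646 0.1586172 ] [-3.13771078e+00 -1.56119504e-01 -2.95257669e-04] [ 6.26654845  0.62020313 -2.89267232] 0.0056305047466207545 16.7
```

View pics/s6z.png

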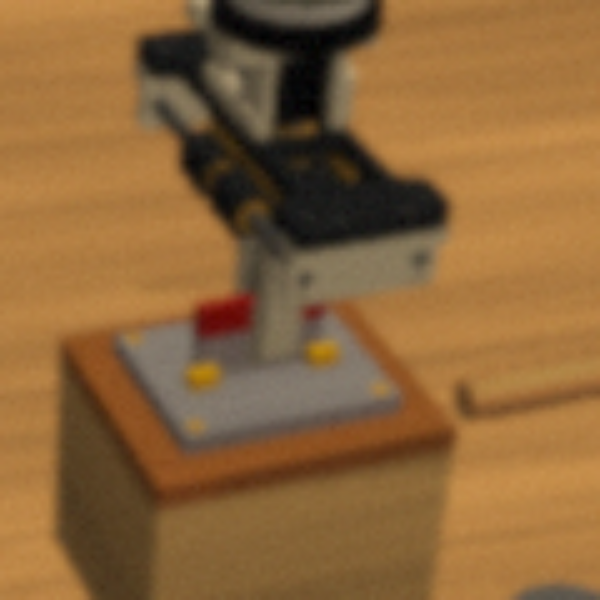

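The scene zoom shows the iron upright in the slot, the band and about 20 mm of steel above the plate, and the fingers between the stops just over the plate. I let go and raise the hand.

Emit:
carry_out([
  {"xyz": [0, 0, 0], "rot": [0, 0, 0]},
  {"xyz": [0, 0, 0], "rot": [0, 0, 0]},
  {"xyz": [0, 0, 0], "rot": [0, 0, 0]},
  {"xyz": [0, 0, 0], "rot": [0, 0, 0]},
  {"xyz": [0, 0, 0], "rot": [0, 0, 0]},
  {"xyz": [0, 0, 1], "rot": [0, 0, 0]},
  {"xyz": [0, 0, 3], "rot": [0, 0, 0]},
  {"xyz": [0, 0, 5], "rot": [0, 0, 0]},
  {"xyz": [0, 0, 5], "rot": [0, 0, 0]},
], grip=0.3)

```text
t: 17.6
tool_pos: [0.5691, 0.14, 0.2135]
orientation: [-3.137, -0.156, -0.01]
force: [0.7, -0.5, 0.3]
opening: 0.0277
```

Emit:
carry_out([
  {"xyz": [0, 0, 0], "rot": [0, 0, 0]},
  {"xyz": [0, 0, 0], "rot": [0, 0, 0]},
  {"xyz": [0, 0, 0], "rot": [0, 0, 0]},
  {"xyz": [0, 0, 0], "rot": [0, 0, 0]},
  {"xyz": [0, 0, 0], "rot": [0, 0, 0]},
  {"xyz": [0, 0, 0], "rot": [0, 0, 0]},
], grip=0, force=20)

```text
t: 18.2
tool_pos: [0.567, 0.1396, 0.2088]
orientation: [3.138, 0.156, -0.001]
force: [-0.3, 0.6, 0.5]
opening: 0.0005
```

```bash
python3 - <<'E'
from h import *
s=read_state(); print(s["tool_pos"],s["orientation"],s["force"],s["opening"],s["t"])
a=read_camera("scene")[:,:,::-1]
cv2.imwrite("pics/s7z.png",cv2.resize(a[150:270,330:450],None,fx=5,fy=5))
a=read_camera("wrist")[:,:,::-1]
cv2.imwrite("pics/w7.png",a)
E
```

```text
[0.56695737 0.13960783 0.20880881] [ 3.13765795e+00  1.56206982e-01 -8.33360581e-04] [-0.3331421   0.64581004  0.543121  ] 0.00047850631904700406 18.2
```

View pics/s7z.png

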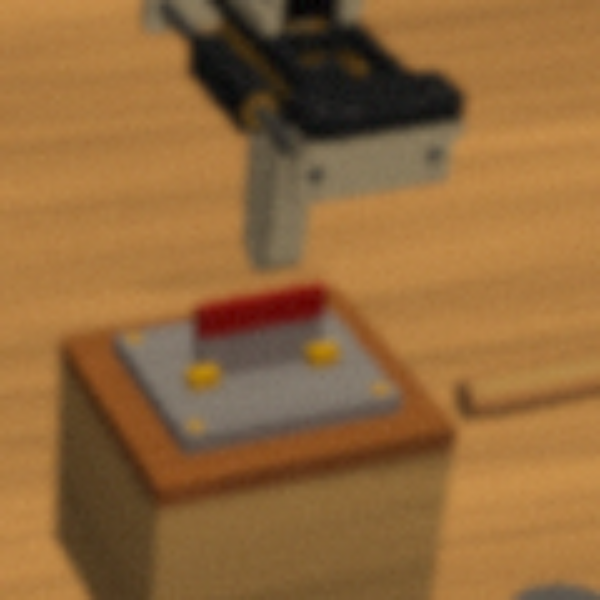

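View pics/w7.png

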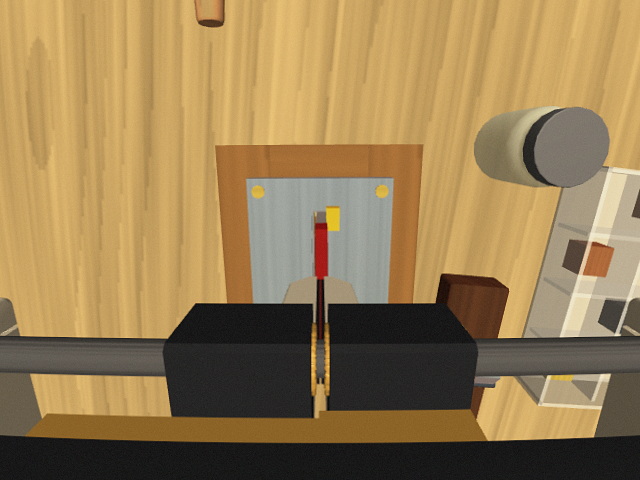

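The scene shows the iron standing by itself in the slot, its red band above the plate. The fingers are shut above it, and the wrist view has the band centred at column 321. I push down slowly with shut fingers, shifted 3 mm in −y so they press the middle.

Emit:
carry_out([
  {"xyz": [0, -0.15, -0.5], "rot": [0, 0, 0]},
  {"xyz": [0, -0.3, -1], "rot": [0, 0, 0]},
  {"xyz": [0, -0.3, -1.3], "rot": [0, 0, 0]},
  {"xyz": [0, -0.3, -1.5], "rot": [0, 0, 0]},
  {"xyz": [0, -0.3, -1.5], "rot": [0, 0, 0]},
])

```text
t: 18.8
tool_pos: [0.5668, 0.1366, 0.1935]
orientation: [3.138, 0.156, -0.001]
force: [0.4, -0.4, -0.3]
opening: 0.0003
```

Emit:
carry_out([
  {"xyz": [0, 0, -0.1], "rot": [0, 0, 0]},
  {"xyz": [0, 0, -0.2], "rot": [0, 0, 0]},
  {"xyz": [0, 0, -0.3], "rot": [0, 0, 0]},
  {"xyz": [0, 0, -0.4], "rot": [0, 0, 0]},
  {"xyz": [0, 0, -0.4], "rot": [0, 0, 0]},
])

```text
t: 19.3
tool_pos: [0.5673, 0.1367, 0.1904]
orientation: [-3.138, -0.156, -0.001]
force: [0.6, 0.2, 2.7]
opening: 0.0007
```

Emit:
carry_out([
  {"xyz": [0, 0, -0.1], "rot": [0, 0, 0]},
  {"xyz": [0, 0, -0.2], "rot": [0, 0, 0]},
  {"xyz": [0, 0, -0.3], "rot": [0, 0, 0]},
  {"xyz": [0, 0, -0.4], "rot": [0, 0, 0]},
])

```text
t: 19.7
tool_pos: [0.5673, 0.1366, 0.1861]
orientation: [-3.138, -0.156, -0.001]
force: [0.5, 0.3, 3.0]
opening: 0.0004
```

Emit:
carry_out([
  {"xyz": [0, 0, -0.15], "rot": [0, 0, 0]},
  {"xyz": [0, 0, -0.3], "rot": [0, 0, 0]},
  {"xyz": [0, 0, -0.45], "rot": [0, 0, 0]},
  {"xyz": [0, 0, -0.6], "rot": [0, 0, 0]},
  {"xyz": [0, 0, -0.75], "rot": [0, 0, 0]},
  {"xyz": [0, 0, -0.9], "rot": [0, 0, 0]},
  {"xyz": [0, 0, -1.05], "rot": [0, 0, 0]},
  {"xyz": [0, 0, -1.2], "rot": [0, 0, 0]},
])

```text
t: 20.5
tool_pos: [0.5671, 0.1366, 0.174]
orientation: [-3.138, -0.156, -0.0]
force: [2.0, -0.6, 2.0]
opening: 0.0005
```

Emit:
carry_out([
  {"xyz": [0, 0, -0.15], "rot": [0, 0, 0]},
  {"xyz": [0, 0, -0.3], "rot": [0, 0, 0]},
  {"xyz": [0, 0, -0.45], "rot": [0, 0, 0]},
  {"xyz": [0, 0, -0.6], "rot": [0, 0, 0]},
  {"xyz": [0, 0, -0.75], "rot": [0, 0, 0]},
  {"xyz": [0, 0, -0.9], "rot": [0, 0, 0]},
  {"xyz": [0, 0, -1.05], "rot": [0, 0, 0]},
  {"xyz": [0, 0, -1.2], "rot": [0, 0, 0]},
  {"xyz": [0, 0, -1.2], "rot": [0, 0, 0]},
])

```text
t: 21.4
tool_pos: [0.5668, 0.1366, 0.1617]
orientation: [3.138, 0.156, -0.001]
force: [0.5, -1.1, -0.3]
opening: 0.0
```

Emit:
carry_out([
  {"xyz": [0, 0, -0.1], "rot": [0, 0, 0]},
  {"xyz": [0, 0, -0.2], "rot": [0, 0, 0]},
  {"xyz": [0, 0, -0.3], "rot": [0, 0, 0]},
  {"xyz": [0, 0, -0.4], "rot": [0, 0, 0]},
])

```text
t: 21.8
tool_pos: [0.5668, 0.1366, 0.158]
orientation: [3.138, 0.156, -0.001]
force: [-2.4, -0.4, 4.4]
opening: 0.0006
```

Emit:
carry_out([
  {"xyz": [0, 0, -0.1], "rot": [0, 0, 0]},
  {"xyz": [0, 0, -0.2], "rot": [0, 0, 0]},
  {"xyz": [0, 0, -0.3], "rot": [0, 0, 0]},
])

```text
t: 22.1
tool_pos: [0.5669, 0.1366, 0.155]
orientation: [3.138, 0.156, -0.001]
force: [-3.9, -0.6, 3.8]
opening: 0.0008
```

```bash
python3 - <<'E'
from h import *
s=read_state(); print(s["tool_pos"],s["orientation"],s["force"],s["opening"],s["t"])
a=read_camera("scene")[:,:,::-1]
cv2.imwrite("pics/s8z.png",cv2.resize(a[150:270,330:450],None,fx=5,fy=5))
a=read_camera("wrist")[:,:,::-1]
cv2.imwrite("pics/w8.png",a)
E
```

```text
[0.56688272 0.13661337 0.15498142] [ 3.13765297e+00  1.56305538e-01 -8.57429303e-04] [-3.88906666 -0.59912674  3.84932673] 0.0007690527337075793 22.1
```

View pics/s8z.png

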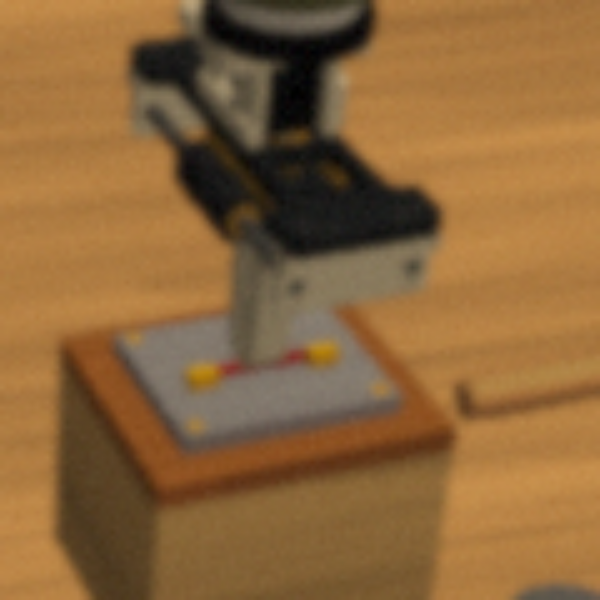

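View pics/w8.png

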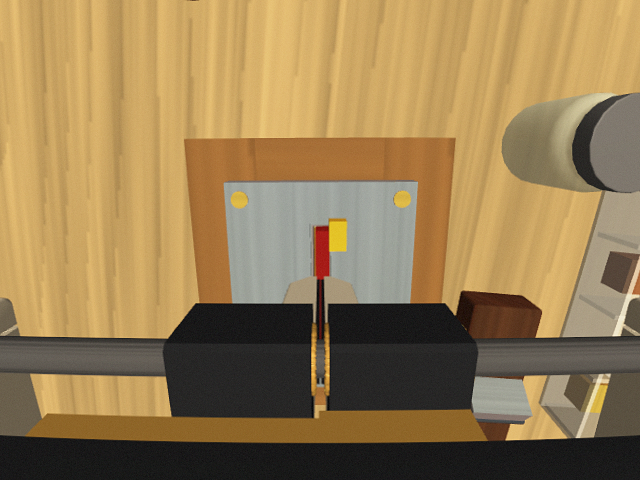

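The iron's top is now about 2 mm proud. I press on gently until the fingertips meet the plate.

Emit:
carry_out([
  {"xyz": [0, 0, -0.05], "rot": [0, 0, 0]},
  {"xyz": [0, 0, -0.1], "rot": [0, 0, 0]},
  {"xyz": [0, 0, -0.1], "rot": [0, 0, 0]},
])

```text
t: 22.5
tool_pos: [0.5671, 0.1366, 0.1541]
orientation: [-3.138, -0.156, 0.0]
force: [-1.5, -1.4, 3.1]
opening: 0.0003
```

Emit:
carry_out([
  {"xyz": [0, 0, -0.05], "rot": [0, 0, 0]},
  {"xyz": [0, 0, -0.05], "rot": [0, 0, 0]},
])

```text
t: 22.7
tool_pos: [0.5671, 0.1366, 0.1536]
orientation: [3.138, 0.156, 0.0]
force: [-3.6, -0.8, 3.2]
opening: 0.0001
```

Emit:
carry_out([
  {"xyz": [0, 0, -0.05], "rot": [0, 0, 0]},
  {"xyz": [0, 0, -0.05], "rot": [0, 0, 0]},
])

```text
t: 22.9
tool_pos: [0.5672, 0.1367, 0.1532]
orientation: [-3.138, -0.156, -0.0]
force: [-2.9, -0.2, 4.8]
opening: 0.0008
```

Emit:
carry_out([
  {"xyz": [0, 0, -0.05], "rot": [0, 0, 0]},
  {"xyz": [0, 0, -0.05], "rot": [0, 0, 0]},
])

```text
t: 23.1
tool_pos: [0.5672, 0.1367, 0.1533]
orientation: [-3.138, -0.156, -0.001]
force: [-5.2, -0.8, 7.8]
opening: 0.0005
```

Emit:
carry_out([
  {"xyz": [0, 0, -0.04], "rot": [0, 0, 0]},
  {"xyz": [0, 0, -0.04], "rot": [0, 0, 0]},
])

```text
t: 23.3
tool_pos: [0.5672, 0.1366, 0.1532]
orientation: [3.138, 0.156, 0.001]
force: [-6.8, -0.6, 9.6]
opening: 0.0002
```

The fingertips have met the plate (z stopped, force rising to 10 N), so the top is flush. I retreat and check.

Emit:
carry_out([
  {"xyz": [0, 0, 0.5], "rot": [0, 0, 0]},
  {"xyz": [0, 0, 2], "rot": [0, 0, 0]},
  {"xyz": [0, 0, 5], "rot": [0, 0, 0]},
  {"xyz": [-3, 0, 9], "rot": [0, 0, 0]},
  {"xyz": [-7, 0, 12], "rot": [0, 0, 0]},
  {"xyz": [-10, 0, 14], "rot": [0, 0, 0]},
  {"xyz": [-12, 0, 14], "rot": [0, 0, 0]},
  {"xyz": [-12, 0, 14], "rot": [0, 0, 0]},
  {"xyz": [-12, 0, 14], "rot": [0, 0, 0]},
])

```text
t: 24.2
tool_pos: [0.4476, 0.1367, 0.2928]
orientation: [-3.138, -0.156, -0.002]
force: [0.3, -0.4, 0.8]
opening: 0.0004
```

```bash
python3 - <<'E'
from h import *
s=read_state(); print(s["tool_pos"],s["force"],s["t"])
a=read_camera("scene")[:,:,::-1]
cv2.imwrite("pics/s9.png",a)
cv2.imwrite("pics/s9z.png",cv2.resize(a[200:240,350:420],None,fx=8,fy=8))
b=cv2.imread("pics/scene0.png")
E
```

```text
[0.44755295 0.13667076 0.29278398] [ 0.28131977 -0.42776032  0.7956682 ] 24.2
```

View pics/s9.png

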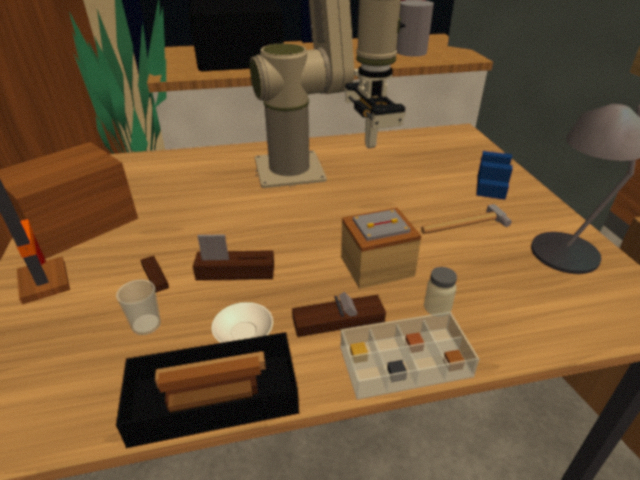

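View pics/s9z.png

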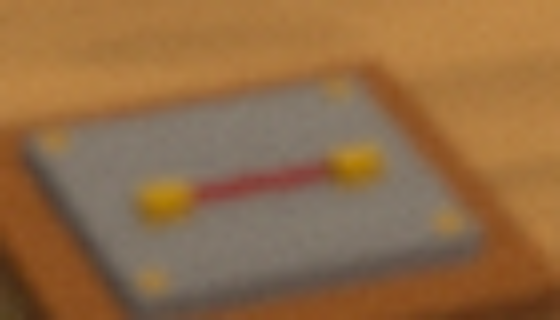

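The red top edge lies level between the two stops, at about (382,223), with nothing standing proud. The good iron and the bystanders appear at the same pixels as at the start. I hand the job in.

```bash
python3 -c "
from plant import *
print(close_job())"
```

```text
the job is handed in; nothing more can be done
None
```

The worn iron is in the blade safe, flush with the plate, and I handed the job in at about 24 s of the 51 s allowed.

- **Getting it into the slot:** I gripped the iron in the rack and carried it over the plate. I slid it to +x until it touched the stops at about 5 N, backed off, and lowered it into the slot with no contact felt.
- **Past the catch:** It went past the spring shoe with about 7 N of resistance. I then let go and pushed it down with shut fingers until the fingertips met the plate at about 10 N.

**Last checks:**
- **Height:** The TCP stopped at z = 0.153 m, which puts the fingertips at 0.136 m, the plate's height. The last picture shows the red top edge level between the stops. I did not measure its height separately from the camera.
- **Forces:** The forces I read at the end of each move stayed under about 12 N on any axis. I did not record the peaks between readings.
- **Other things on the bench:** By eye, the good iron and the bystanders look unmoved. I did not measure their positions again.
- **Robot:** It stands clear of the safe with no contact force.

**Where readings disagreed:** The scene and wrist cameras differed by about 1 mm on the iron's y offset in the hand (−4 mm and −3 mm). I used the wrist camera's value, and the slot's clearance covered the difference.

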